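Fit the splined hub on the indexing stand and lock it

TASK

Set up the hub for grinding: pick up the square-flanged aluminium hub by its round boss, turn it until the slots in its bore line up with the four teeth of the upright stub on the grey indexing stand, and slide it down, boss up, until the flange sits fully home on the collar. Then push the stand's sliding bolt all the way in so that its tip locks into the notch in the flange's edge, and let go of everything. Leave the wrench, the bottle and the loose steel collar where they are.

Things in the scene. Friction and masses are not known exactly. Their poses are not given: they have to be found in the camera images.
- hub_mid (a point): Centre of the loose aluminium hub, on its axis, half-way up. 56 mm tall, about 0.5 kg: a square flange 110 x 110 mm, 14 mm thick, at the bottom, and a round boss 54 mm in diameter above it (gripped 14 to 56 mm up). z along the bore towards the boss; x, y square to the flange's sides. Same after any quarter turn: all four positions fit. Starts flange down on the bench, any yaw, beside the stand.
- hub_bore (a point): Centre of the hub's bore at the boss's top end, 56 mm above its underside; axes as hub_mid. The bore goes right through: 29 mm in diameter, with four slots 11.5 mm wide, 43 mm across, along the hub's +-x and +-y. In the middle of each flange side, in line with a slot, is a notch 17 mm wide that runs in to the boss.
- stand: Indexing stand fixed to the bench; origin on the axis of its upright stub, at bench level; x points from the bolt towards the stub, z up. Grey base plate 16 mm thick, x -190 to +75 mm, y +-75 mm. A collar 60 mm in diameter rises to 36 mm: its top is the shoulder where the hub's underside sits when home. The bolt's two guides, at x = -68 and -150 mm, rise to 54 mm.
- stub_shoulder (a point): Point on the stub's axis at the height of the shoulder, 36 mm above the bench: the centre of the hub's underside comes here when fully home. Same axes as the stand.
- stub_teeth (a point): Point on the stub's axis at the top of its teeth, 62 mm above the bench. Steel core 26 mm in diameter, four teeth 9 mm wide, 40 mm across, along the stand's +-x and +-y. Above the teeth the plain core goes on to 76 mm, its last 8 mm tapered to 16 mm. It does not turn. Clearance 1.25 mm beside each tooth, 1.5 mm round the core; with the teeth out of line the hub stops 26 mm short of home.
- index_bolt (a joint): Slide of the bolt (m): 0 drawn right back, 0.034 pushed fully in, moving along the stand's +x, towards the stub. Starts between 0 and 0.006. About 3 N of friction and some damping; it stays where it is left.
- bolt_tip (a point): Foremost point of the bolt, a flat steel bar 12 mm wide, 10 mm tall, with a half-round tip, 43 mm above the bench. Drawn back the tip is 66 mm from the stub's axis (11 mm clear of a seated flange); pushed in it is 32 mm from it, 23 mm deep in the notch.
- bolt_knob (a point): Point on the axis of the bolt's upright round steel knob, 16 mm in diameter, to pinch or push: 84 mm above the bench, 15 mm below the knob's top. The knob is clear from 54 mm (guide height) to 99 mm above the bench. Drawn back it is 120 mm from the stub's axis, on the stand's -x side. Axes as the stand.
- wrench: Bystander: steel wrench about 190 mm long, lying on the bench beyond the work. Origin at its middle, x along its length.
- bottle: Bystander: clear bottle with a blue cap, 62 mm in diameter, 170 mm tall, standing on the bench at the left. Origin at the centre of its foot.
- collar: Bystander: plain steel collar (ring), 72 mm outside, 40 mm bore, 30 mm tall, on the bench at the right. Origin at the centre of its underside.
Things that resemble listed ones, but are neither listed nor needed, are in the scene too. Of the things like the part that bears hub_mid, leave any that is green or turquoise; of the rest the larger one is meant.

How it is judged:
By the outcome, as a careful person would: the job done as asked, in the order asked, and still so for the second after the job is handed in, with the robot touching nothing.
It also fails if it takes over 51 s, if anything falls off the work surface, if the arm or the gripper's body presses on something with over 40 N, if the wrist force passes 120 N, or if a joint passes its speed limit or range.

ROBOT

A 6-joint arm with a two-finger parallel gripper is mounted at the origin on the work surface. World frame = base frame: x ahead of the robot, y to its left, z up, the work surface at z = 0. Lengths are in m, angles in rad, forces in N, time in s.
With the tool pointing down it reaches from about 0.375 to 0.925 m from the base axis. Payload 5.7 kg.
Tool frame: the origin (TCP) lies midway between the tips of the shut fingers; the grasp point (between the pads) lies 19 mm behind it (ctrl.hold_point_z is the distance from the TCP to the grasp point, in m); z points along the fingers, y is the line along which they close (so a half turn about z gives the same grasp; the last joint's range is limited). The gripper opens to 85 mm and grips with 20 to 120 N. Pads are 22 mm wide; open, the fingers measure 114 mm over their backs; the gripper's body (76 mm by 85 mm) begins 54 mm behind the grasp point. The pads swing forward as they close: fully open they stand 13 mm farther back than shut.
Start: joints at [1.002, 0.359, 1.51, -0, 1.272, -0.115], TCP at [0.263, 0.539, 0.231] pointing down, gripper open.
Joint ranges: [-2.97, 2.97], [-1.01, 2.36], [0.21, 2.38], [-0.96, 4.11], [0.2, 2.71], [-2.98, 2.98]. Speed limits (rad/s): [2.39, 2.39, 3.14, 3.14, 3.14, 3.14].

INTERFACE

Orientations are given as [roll, pitch, yaw] about the fixed x, y, z axes, in that order (R = Rz(yaw) Ry(pitch) Rx(roll)).
In Python, from rig import read_state, cams, ticket, ctrl gives the robot as it stands. The module is installed in compiled form; this text tells all that it offers.
- The arm moves only by the shell command python3 -m crank 'ROWS' [OPENING] [FORCE]. ROWS is JSON, one flat list of numbers, 4 for each row, row after row: the shift along the tool's x, y, z in m, then the turn about the tool's z in rad. A call has 1 to 20 rows; each row is the pose to reach, as a shift and turn from the pose commanded when the call began, along the tool's axes at that moment; what a row does not reach only later rows make up. A row lasts 1/8 s, in which the tool goes at most 62.5 mm and 10.7 degrees, less where a joint would pass 70% of its speed; a pose out of reach is approached as far as the arm can. A call with a gripper value outside its range is refused whole. OPENING is the finger opening in m, from 0 to 0.0854, set as the call begins (- or left out, the last holds). The fingers move at their own pace and stop on an object; FORCE is the grip in N (left out, the last holds). Time passes only in rows, so rows that repeat a pose let the fingers close. It gives the time, the measured TCP pose, the force, the opening and the grip force at its end, in the units of the state.
- read_state(): the state, without advancing time (a new reading comes with each control period).
- cams.capture(name): name is "scene" or "top"; returns the picture (384x512x3 uint8, red, green, blue); there is no depth.
- cams.get_calibration(name): a dict with "fx", "fy", "cx", "cy" (pixels), "origin" and "attitude" of the camera in the world. Camera axes: x right, y down, z forward; pixel columns grow to the right and rows downward; lengths in m; the calibration is good to about 2 mm. A picture is of the moment at which its call begins. get_calibration takes no time and is no camera call.
- ticket.sign_off(): hands the job in; it is judged then, once.
The state is a dict: "t": time; "joint_positions": joint angles; "qd": joint speeds; "effort": joint torques, N m; "tcp_pos": TCP position; "ee_rot": TCP orientation; "contact_force": force on the tool from outside, world axes, zero at the start; "moment": the same for the moment, N m; "finger_gap": finger opening in m; "gripper_force": force on a finger pad.
Only numpy, scipy, OpenCV 4.12 (cv2) and the standard library are available. Lean on these libraries where they do the work, as an engineer would, in place of code of your own. Each camera call takes 0.05 s, during which the arm holds its last target. There are 200 camera calls.

## Working session

There is one attempt and no reset: what is moved stays moved. The work goes in short steps, Python scripts to look and compute and a shell command to move; the robot and the scene stay as the last step left them, time stands still between calls to the robot, and variables do not carry over. Pictures are saved under pics/ and viewed, at most 10 in all, crops included, and the job is handed in when it is done.

```bash
mkdir -p pics; python3 - <<'E'
from rig import read_state,cams,ctrl
import cv2
for n in("scene","top"):
    im=cams.capture(n);cv2.imwrite(f"pics/{n}0.png",im[:,:,::-1])
    c=cams.get_calibration(n);print(n,c)
s=read_state();print(s,ctrl.hold_point_z)
E
```

```text
scene {'fx': 428.08958933610245, 'fy': 428.08958933610245, 'cx': 259.58934404566844, 'cy': 185.31664457463708, 'origin': array([1.20085889, 0.37708623, 0.87863031]), 'attitude': array([-2.41540589e+00, -6.38830018e-04,  2.16037514e+00])}
top {'fx': 368.9755685919666, 'fy': 368.9755685919666, 'cx': 254.24969903387952, 'cy': 192.30767248259664, 'origin': array([4.22468255e-01, 4.42601153e-04, 1.03064578e+00]), 'attitude': array([-2.96059373,  0.01493858, -1.59398022])}
{'t': 0.1, 'joint_positions': array([ 1.00191846e+00,  3.59412358e-01,  1.51131487e+00, -6.26403137e-07,
        1.27250143e+00, -1.15120189e-01]), 'qd': array([-9.67579564e-06, -2.02894541e-03, -4.55266762e-03, -1.69086527e-03,
       -2.03502848e-03,  4.06401505e-04]), 'effort': array([-8.14987152e-05, -5.28645444e+01, -2.79351372e+01, -2.72906500e-04,
        5.06024880e-03, -1.67938776e-05]), 'tcp_pos': array([0.26269746, 0.53876177, 0.23055347]), 'ee_rot': array([-3.13996741e+00, -1.87326362e-04,  2.68783500e+00]), 'contact_force': array([0.41900293, 0.08710766, 0.33551916]), 'moment': array([-0.01593039,  0.00930993, -0.02856168]), 'gripper_force': 0.0, 'finger_gap': 0.08551704463086335} 0.0187
```

View pics/scene0.png

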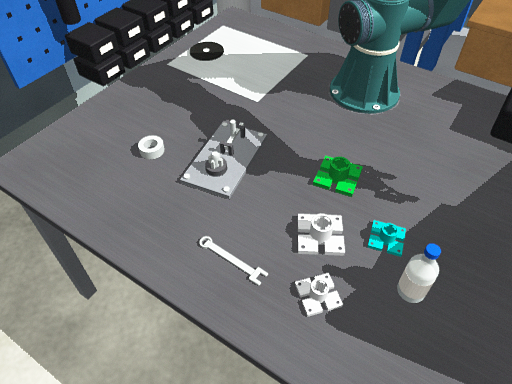

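View pics/top0.png

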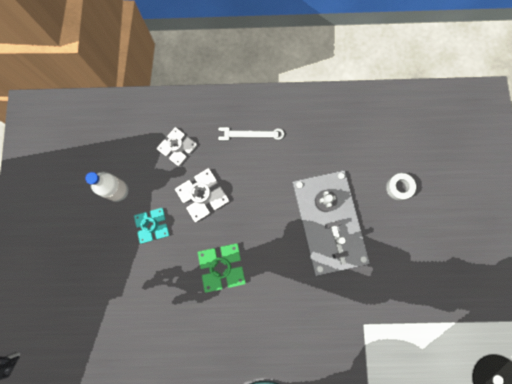

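Both views show four hub-like parts, given here as scene / top pixels:
- **Large silver:** (321,233) / (202,195)
- **Small silver:** (319,293) / (177,146)
- **Green:** (338,173) / (221,268)
- **Turquoise:** (387,237) / (152,226)

I choose the large silver one. The stand is at scene (225,157) / top (330,222). Next is a close crop to check that choice.

```bash
cat >h.py <<'E'
import numpy as np,cv2
from rig import read_state,cams
from scipy.spatial.transform import Rotation as Ro
def ray(n,uv):
    c=cams.get_calibration(n);R=Ro.from_euler('xyz',c['attitude']).as_matrix()
    d=R@np.array([(uv[0]-c['cx'])/c['fx'],(uv[1]-c['cy'])/c['fy'],1]);return np.array(c['origin']),d
def plane(n,uv,z):
    o,d=ray(n,uv);return (o+d*(z-o[2])/d[2])[:2]
def proj(n,p):
    c=cams.get_calibration(n);R=Ro.from_euler('xyz',c['attitude']).as_matrix()
    q=R.T@(np.array(p)-c['origin']);return np.array([c['fx']*q[0]/q[2]+c['cx'],c['fy']*q[1]/q[2]+c['cy']])
def up(im,x0,y0,w,h,k):
    return cv2.resize(im[y0:y0+h,x0:x0+w,::-1],None,fx=k,fy=k,interpolation=cv2.INTER_CUBIC)
E
python3 - <<'E'
from h import *
t=cv2.imread('pics/top0.png')[:,:,::-1];s=cv2.imread('pics/scene0.png')[:,:,::-1]
A=np.hstack([up(t,140,120,80,110,5)[:550],up(t,285,165,80,110,5)])
cv2.imwrite('pics/c1.png',A)
B=np.hstack([up(s,285,205,70,115,5),up(s,175,110,90,115,5)][:2]);cv2.imwrite('pics/c2.png',B)
# hub top-flange contour in top view, flange top z=0.014
for n,im in(("top",t),("scene",s)):
    g=im.min(2);hs=im.max(2).astype(int)-g
    m=((g>150)&(hs<30)).astype(np.uint8)
    m=cv2.morphologyEx(m,cv2.MORPH_CLOSE,np.ones((9,9)))
    for c in cv2.findContours(m,0,2)[0]:
        if cv2.contourArea(c)>400: print(n,cv2.contourArea(c),cv2.minAreaRect(c),[plane(n,p,.014).round(4).tolist() for p in cv2.boxPoints(cv2.minAreaRect(c))] if cv2.contourArea(c)<3000 else '')
E
```

```text
top 7697.0 ((437.0, 352.5), (61.0, 148.0), 90.0) 
top 601.5 ((400.5, 186.0), (26.0, 29.0), 90.0) [[0.6544, -0.3605], [0.6523, -0.4415], [0.5784, -0.434], [0.5805, -0.3541]]
top 436.5 ((105.98514556884766, 185.1485137939453), (29.851116180419922, 22.78635025024414), 5.710593223571777) [[0.6131, 0.474], [0.6786, 0.4713], [0.6677, 0.3859], [0.6025, 0.3896]]
top 3384.0 ((329.8177490234375, 222.15127563476562), (98.38980102539062, 54.23041534423828), 75.65067291259766) 
top 1510.5 ((201.1011505126953, 194.56179809570312), (40.06792068481445, 41.33992004394531), 57.9946174621582) [[0.6256, 0.2399], [0.6865, 0.141], [0.5871, 0.0817], [0.5282, 0.1794]]
top 495.5 ((250.5, 133.5), (13.0, 65.0), 90.0) [[0.804, 0.1119], [0.7986, -0.0763], [0.7594, -0.0748], [0.7647, 0.1122]]
top 770.5 ((175.97540283203125, 146.22950744628906), (28.93633460998535, 29.576519012451172), 39.80556869506836) [[0.7448, 0.2926], [0.8119, 0.239], [0.754, 0.174], [0.6881, 0.2277]]
top 10742.0 ((394.5, 60.0), (80.0, 233.0), 90.0) 
scene 1259.0 ((318.6423034667969, 293.26641845703125), (39.21501159667969, 37.42086410522461)
[... 365 characters left out ...]
.607500076293945) [[0.8094, -0.0685], [0.7684, -0.0765], [0.7729, 0.1159], [0.811, 0.119]]
scene 1760.0 ((321.0, 234.0), (42.0, 46.0), 90.0) [[0.5863, 0.0847], [0.5209, 0.1824], [0.6343, 0.2385], [0.6947, 0.1482]]
scene 432.0 ((152.50001525878906, 145.50001525878906), (25.45584487915039, 22.62741470336914), 45.0) [[0.6322, -0.4431], [0.5531, -0.4537], [0.5828, -0.354], [0.6578, -0.3474]]
scene 2337.0 ((223.13233947753906, 157.2794189453125), (51.621070861816406, 81.6333236694336), 30.963756561279297) [[0.6643, -0.2432], [0.3572, -0.3317], [0.3845, -0.1441], [0.6716, -0.0865]]
scene 4954.5 ((236.82757568359375, 59.931026458740234), (126.64422607421875, 62.022239685058594), 21.801406860351562)
```

View pics/c1.png

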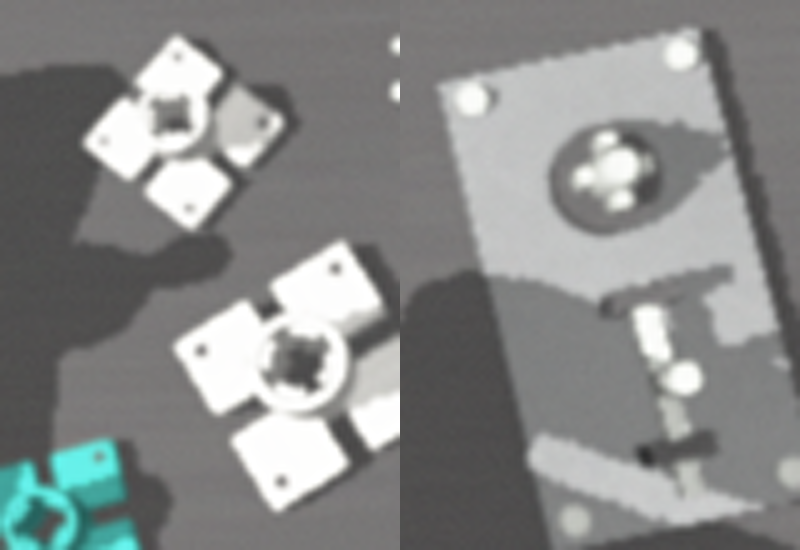

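View pics/c2.png

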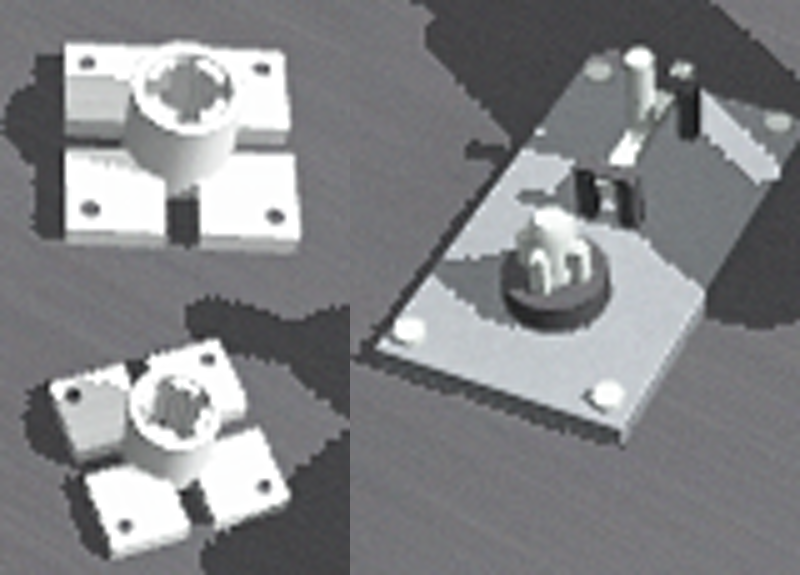

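Crop check: the larger silver hub is the 110 mm one, with its boss top at top (199.6,192) and scene (321.6,222.2). The stub top is at top (328.6,197) and scene (215,153). The stand's screws and the hub's holes are clear enough to give both yaws.

```bash
python3 - <<'E'
from h import *
f=lambda U,V,x0,y0:((U+.5)/5-.5+x0,(V+.5)/5-.5+y0)
T1=lambda U,V:f(U,V,140,120);T2=lambda U,V:f(U-400,V,285,165)
S1=lambda U,V:f(U,V,285,205);S2=lambda U,V:f(U-350,V,175,110)
print('hub',plane('top',T1(300,362),.056),plane('scene',S1(185,88),.056))
def ang(a,b):d=b-a;return np.degrees(np.arctan2(d[1],d[0]))%90
ht=[plane('top',T1(*p),.014) for p in((335,268),(202,351),(281,482))]
print('holes top mid',(ht[0]+ht[2])/2,ang(ht[0],ht[1]),ang(ht[1],ht[2]))
hs=[plane('scene',S1(*p),.014) for p in((87,62),(262,68),(276,216),(90,208))]
print('holes sc',np.mean(hs,0),[ang(hs[i],hs[(i+1)%4]) for i in range(4)])
print('stub',plane('top',T2(620,162),.076),plane('scene',S2(552,216),.076))
st=[plane('top',T2(*p),.019) for p in((473,98),(680,53),(791,472),(575,520))]
ss=[plane('scene',S2(*p),.019) for p in((605,397),(410,328),(597,68),(780,122))]
for q in(st,ss):print('screws',np.array(q).round(4).tolist(),[ang(q[i],q[(i+1)%4]) for i in range(4)],np.mean(q,0))
print('knob',plane('top',T2(685,378),.099),plane('scene',S2(638,58),.099))
E
```

```text
hub [0.60579455 0.15793622] [0.60884831 0.15982661]
holes top mid [0.6067915  0.16004467] 31.504756743977893 30.864603009741757
holes sc [0.60663954 0.16019927] [np.float64(31.33779790846168), np.float64(31.23095758590124), np.float64(30.871096803060475), np.float64(30.95149489614144)]
stub [ 0.57995359 -0.18355115] [ 0.57764559 -0.18342912]
screws [[0.6277, -0.1148], [0.6504, -0.2317], [0.4183, -0.2761], [0.3957, -0.159]] [np.float64(10.976869738074654), np.float64(10.824230518198448), np.float64(10.91797673961031), np.float64(10.770262578230666)] [ 0.52298958 -0.19540047]
screws [[0.6273, -0.1149], [0.6466, -0.2339], [0.4142, -0.2805], [0.3929, -0.1591]] [np.float64(9.183245533345982), np.float64(11.334268747257028), np.float64(9.97095401657414), np.float64(10.6772643611867)] [ 0.52025471 -0.19708438]
knob [ 0.4659702  -0.20500052] [ 0.46769853 -0.20532858]
```

```bash
cat >>h.py <<'E'
def go(x,y,z,yawdeg):
    s=read_state();R=Ro.from_euler('xyz',s['ee_rot']);p=R.inv().apply(np.array([x,y,z])-s['tcp_pos'])
    y0=s['ee_rot'][2];th=(y0-np.radians(yawdeg)+np.pi)%(2*np.pi)-np.pi
    print('t',round(s['t'],2),'tcp',s['tcp_pos'].round(4),'rpy',np.degrees(s['ee_rot']).round(2),'F',s['contact_force'].round(1),'gap',round(s['finger_gap'],4),'\nshift',p.round(4),'turn',round(th,4))
E
python3 -c "
from h import *
go(.607,.1595,.12,76.1)"
```

```text
t 0.1 tcp [0.2627 0.5388 0.2306] rpy [-1.7991e+02 -1.0000e-02  1.5400e+02] F [0.4 0.1 0.3] gap 0.0855 
shift [-0.4757 -0.1898  0.1108] turn 1.3596
```

```bash
python3 -m crank '[-0.476,-0.19,0,1.36,-0.476,-0.19,0,1.36,-0.476,-0.19,0,1.36,-0.476,-0.19,0,1.36,-0.476,-0.19,0,1.36,-0.476,-0.19,0,1.36,-0.476,-0.19,0,1.36,-0.476,-0.19,0,1.36,-0.476,-0.19,0,1.36,-0.476,-0.19,0,1.36,-0.476,-0.19,0,1.36,-0.476,-0.19,0.05,1.36,-0.476,-0.19,0.08,1.36,-0.476,-0.19,0.11,1.36,-0.476,-0.19,0.11,1.36,-0.476,-0.19,0.11,1.36]' 0.085
python3 - <<'E'
from h import *
go(.607,.1595,.021,76.1)
s=cams.capture('scene');t=cams.capture('top')
a=up(s,270,150,100,130,4);b=up(t,150,130,100,130,4)
cv2.imwrite('pics/c3.png',np.hstack([a,b]))
print(proj('scene',[.607,.1595,.056]),proj('top',[.607,.1595,.056]))
E
```

```text
t: 2.1
tcp_pos: [0.6076, 0.1609, 0.1225]
ee_rot: [3.141, -0.0, 1.329]
contact_force: [-0.0, -0.1, 0.1]
finger_gap: 0.085
gripper_force: 0.0
t 2.1 tcp [0.6076 0.1609 0.1225] rpy [ 1.7994e+02 -3.0000e-02  7.6160e+01] F [-0.  -0.1  0.1] gap 0.085 
shift [-0.0016 -0.0004  0.1015] turn 0.0011
[321.84721867 221.62163277] [199.02197039 191.57467094]
```

View pics/c3.png

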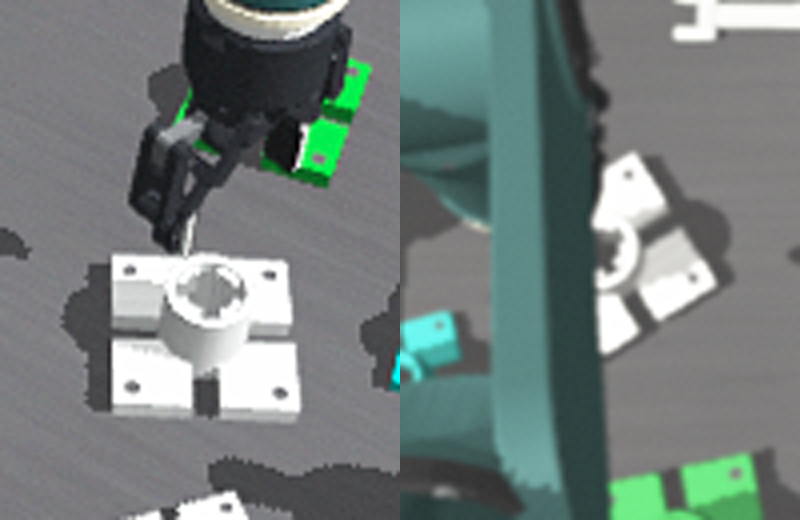

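The fingers hang open over the large silver hub, with its boss top at scene (322,222). The hub hasn't moved and matches the estimate. Descending to grip.

```bash
python3 -m crank '[-0.0015,0,0.03,0,-0.0015,0,0.06,0,-0.0015,0,0.08,0,-0.0015,0,0.092,0,-0.0015,0,0.1,0,-0.0015,0,0.1,0]'
python3 -m crank '[0,0,0,0,0,0,0,0,0,0,0,0,0,0,0,0,0,0,0,0,0,0,0,0,0,0,0,0]' 0.04 70
python3 -c "
from h import *
go(.607,.1595,.021,76.1)"
```

```text
t: 2.95
tcp_pos: [0.6074, 0.1584, 0.0215]
ee_rot: [3.141, 0.0, 1.328]
contact_force: [0.2, -0.9, -0.1]
finger_gap: 0.0849
gripper_force: 0.0
t: 3.82
tcp_pos: [0.608, 0.1584, 0.0226]
ee_rot: [3.14, -0.001, 1.327]
contact_force: [-1.0, -0.4, 5.0]
finger_gap: 0.0526
gripper_force: 73.1
t 3.83 tcp [0.608  0.1584 0.0226] rpy [ 1.799e+02 -4.000e-02  7.606e+01] F [-1.  -0.4  5. ] gap 0.0526 
shift [ 0.0008 -0.0013  0.0016] turn -0.0007
```

```bash
python3 -m crank '[0,0,-0.01,0,0,0,-0.03,0,0,0,-0.06,0,0,0,-0.09,0,0,0,-0.11,0,0,0,-0.11,0,0,0,-0.11,0]'
python3 -c "
from h import *
go(.579,-.184,.13,55.8)"
```

```text
t: 4.7
tcp_pos: [0.6062, 0.1582, 0.1304]
ee_rot: [-3.14, 0.001, 1.328]
contact_force: [-1.2, 0.5, -4.7]
finger_gap: 0.0527
gripper_force: 74.5
t 4.7 tcp [0.6062 0.1582 0.1304] rpy [-1.799e+02  5.000e-02  7.608e+01] F [-1.2  0.5 -4.7] gap 0.0527 
shift [-0.3387  0.0559  0.0006] turn 0.354
```

```bash
python3 -m crank '[-0.015,0.002,0,0.02,-0.045,0.007,0,0.06,-0.085,0.014,0,0.1,-0.13,0.021,0,0.15,-0.175,0.029,0,0.2,-0.22,0.036,0,0.25,-0.26,0.043,0,0.29,-0.295,0.049,0,0.32,-0.32,0.053,0,0.34,-0.334,0.055,0,0.35,-0.3385,0.056,0,0.354,-0.3385,0.056,0,0.354,-0.3385,0.056,0,0.354]'
python3 - <<'E'
from h import *
go(.579,-.184,.12,55.8)
s=cams.capture('scene');t=cams.capture('top')
cv2.imwrite('pics/s4.png',s[:,:,::-1]);cv2.imwrite('pics/t4.png',t[:,:,::-1])
a=up(s,165,70,100,140,4);b=up(t,280,130,100,140,4)
cv2.imwrite('pics/c4.png',np.hstack([a,b]))
E
```

```text
t: 6.32
tcp_pos: [0.5801, -0.1827, 0.1312]
ee_rot: [-3.141, -0.0, 0.975]
contact_force: [-0.1, 0.0, -3.5]
finger_gap: 0.0525
gripper_force: 74.3
t 6.33 tcp [ 0.5801 -0.1827  0.1312] rpy [-1.7997e+02 -1.0000e-02  5.5850e+01] F [-0.1  0.  -3.5] gap 0.0525 
shift [-0.0017 -0.0001  0.0112] turn 0.0009
```

View pics/c4.png

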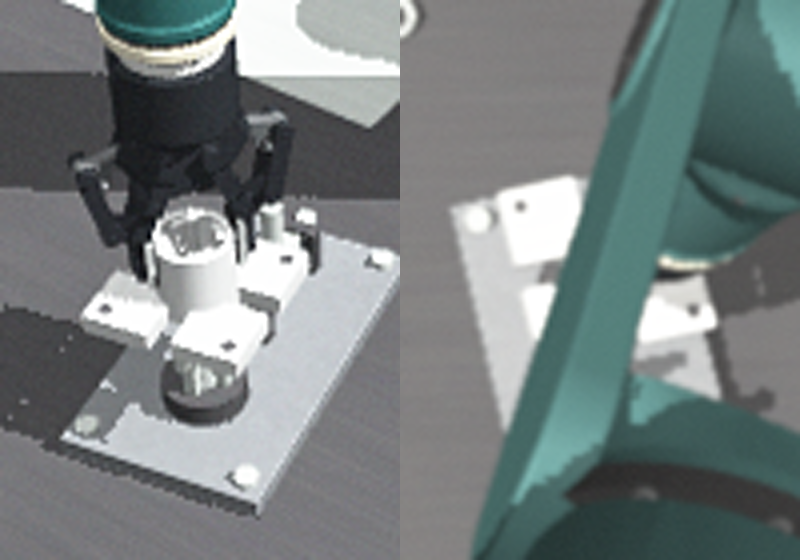

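The hub hangs level over the stub. Flange holes show at scene-crop (108,308), (228,346) and (288,260), and at top-crop (520,206) and (693,309). From these I'll check the yaw and centre in the hand.

```bash
python3 - <<'E'
from h import *
f=lambda U,V,x0,y0:((U+.5)/4-.5+x0,(V+.5)/4-.5+y0)
S=lambda U,V:f(U,V,165,70);T=lambda U,V:f(U-400,V,280,130)
def ang(a,b):d=b-a;return np.degrees(np.arctan2(d[1],d[0]))%90
z=.1226
h=[plane('scene',S(*p),z) for p in((108,308),(228,346),(288,260))]
print((h[0]+h[2])/2,ang(h[0],h[1]),ang(h[1],h[2]),ang(h[0],h[2])-45,[np.linalg.norm(h[i]-h[i+1]) for i in(0,1)])
h=[plane('top',T(*p),z) for p in((520,206),(693,309))]
print((h[0]+h[1])/2,(ang(*h)-45)%90,np.linalg.norm(h[0]-h[1]))
print('boss top scene',plane('scene',S(196,236),.1646))
# stand outline in top image: screws again
print('front screws',[plane('scene',S(*p),.019) for p in((87,424),(244,475),(379,260))], plane('top',T(480,221),.019))
E
```

```text
[ 0.5783678  -0.18018609] 10.100937835685855 10.463103477114288 10.830028832860307 [np.float64(0.08633870477745843), np.float64(0.08799567808294795)]
[ 0.5799166  -0.18122739] 11.733598330941746 0.12375552167444277
boss top scene [ 0.57890347 -0.17820726]
front screws [array([ 0.64814624, -0.23336858]), array([ 0.62553029, -0.11615972]), array([ 0.39726118, -0.16059035])] [ 0.62573437 -0.11592042]
```

```bash
python3 -c "
from h import *
go(.5792,-.1862,.092,55.7)"
```

```text
t 6.42 tcp [ 0.5801 -0.1828  0.1313] rpy [-179.99   -0.     55.86] F [-0.5  0.4 -3.9] gap 0.0524 
shift [-0.0034  0.0012  0.0393] turn 0.0028
```

```bash
python3 -m crank '[-0.0034,0.001,0,0,-0.0034,0.001,0.01,0,-0.0034,0.001,0.025,0,-0.0034,0.001,0.035,0,-0.0034,0.001,0.039,0,-0.0034,0.001,0.039,0]'
python3 -m crank '[0,0,0.002,0,0,0,0.004,0,0,0,0.006,0]'
python3 -c "
from h import *
go(.5792,-.1862,.082,55.7);print(read_state()['moment'])"
```

```text
t: 7.18
tcp_pos: [0.5788, -0.187, 0.0918]
ee_rot: [-3.141, 0.0, 0.974]
contact_force: [-0.8, 0.7, -4.6]
finger_gap: 0.0523
gripper_force: 74.4
t: 7.55
tcp_pos: [0.5792, -0.187, 0.0864]
ee_rot: [3.141, -0.0, 0.974]
contact_force: [-0.3, 1.3, -4.3]
finger_gap: 0.0523
gripper_force: 74.4
t 7.55 tcp [ 0.5792 -0.187   0.0864] rpy [ 1.7997e+02 -1.0000e-02  5.5790e+01] F [-0.3  1.3 -4.3] gap 0.0523 
shift [ 0.0007 -0.0005  0.0044] turn 0.0016
[ 0.09360666 -0.06897823  0.03946575]
```

```bash
python3 -m crank '[0,0,0.002,0,0,0,0.004,0,0,0,0.004,0]'
python3 -c "
from h import *
go(.5792,-.1862,.0586,55.7);print(read_state()['moment'])"
```

```text
t: 7.92
tcp_pos: [0.579, -0.187, 0.0821]
ee_rot: [-3.141, -0.0, 0.974]
contact_force: [0.1, 0.9, -5.5]
finger_gap: 0.0524
gripper_force: 74.4
t 7.92 tcp [ 0.579  -0.187   0.0821] rpy [-179.99   -0.     55.79] F [ 0.1  0.9 -5.5] gap 0.0524 
shift [ 0.0008 -0.0003  0.0235] turn 0.0016
[ 0.14156122 -0.12096965  0.02894351]
```

```bash
python3 -m crank '[0,0,0.003,0,0,0,0.006,0,0,0,0.008,0,0,0,0.008,0]'; python3 -m crank '[0,0,0.003,0,0,0,0.006,0,0,0,0.009,0,0,0,0.009,0]'
```

```text
t: 8.43
tcp_pos: [0.5791, -0.187, 0.074]
ee_rot: [-3.141, -0.0, 0.974]
contact_force: [2.2, 1.8, -5.9]
finger_gap: 0.0523
gripper_force: 74.4
t: 8.93
tcp_pos: [0.5791, -0.1869, 0.0649]
ee_rot: [-3.141, -0.0, 0.974]
contact_force: [2.1, 2.9, -5.2]
finger_gap: 0.0522
gripper_force: 74.4
```

```bash
python3 -m crank '[0,0,0.002,0,0,0,0.004,0,0,0,0.005,0,0,0,0.005,0]'; python3 -m crank '[0,0,0.001,0,0,0,0.002,0,0,0,0.002,0]'
```

```text
t: 9.43
tcp_pos: [0.5791, -0.187, 0.0602]
ee_rot: [3.142, -0.0, 0.974]
contact_force: [2.4, 4.2, -3.8]
finger_gap: 0.0521
gripper_force: 74.6
t: 9.8
tcp_pos: [0.5791, -0.1869, 0.0586]
ee_rot: [3.141, -0.0, 0.974]
contact_force: [0.8, 5.5, 0.8]
finger_gap: 0.0525
gripper_force: 74.9
```

```bash
python3 -m crank '[0,0,0.0007,0,0,0,0.0014,0,0,0,0.0014,0]'; python3 -m crank '[0,0,0,0,0,0,0,0,0,0,0,0,0,0,0,0,0,0,0,0]' 0.085
python3 -c "
from h import *
go(.579,-.187,.16,55.7)"
```

```text
t: 10.18
tcp_pos: [0.5792, -0.1868, 0.0586]
ee_rot: [3.141, -0.0, 0.974]
contact_force: [-2.3, 6.9, 11.6]
finger_gap: 0.0524
gripper_force: 76.1
t: 10.8
tcp_pos: [0.5789, -0.1872, 0.0568]
ee_rot: [-3.141, 0.0, 0.974]
contact_force: [0.1, -0.4, 0.5]
finger_gap: 0.085
gripper_force: 0.0
t 10.8 tcp [ 0.5789 -0.1872  0.0568] rpy [-1.7999e+02  1.0000e-02  5.5790e+01] F [ 0.1 -0.4  0.5] gap 0.085 
shift [ 1.000e-04 -1.000e-04 -1.032e-01] turn 0.0016
```

```bash
python3 -m crank '[0,0,-0.02,0,0,0,-0.05,0,0,0,-0.09,0,0,0,-0.12,0,0,0,-0.12,0]'
python3 - <<'E'
from h import *
go(.467,-.2053,.13,10.8)
s=cams.capture('scene')
cv2.imwrite('pics/s5.png',s[:,:,::-1]);cv2.imwrite('pics/c5.png',up(s,165,80,120,130,5)[:600])
E
```

```text
t: 11.42
tcp_pos: [0.5809, -0.1879, 0.1797]
ee_rot: [3.136, -0.001, 0.974]
contact_force: [-0.3, 0.2, -0.2]
finger_gap: 0.0849
gripper_force: 0.0
t 11.43 tcp [ 0.5809 -0.1879  0.1797] rpy [ 1.7968e+02 -5.0000e-02  5.5800e+01] F [-0.3  0.2 -0.2] gap 0.0849 
shift [-0.0785 -0.0847  0.0491] turn 0.7854
```

View pics/c5.png

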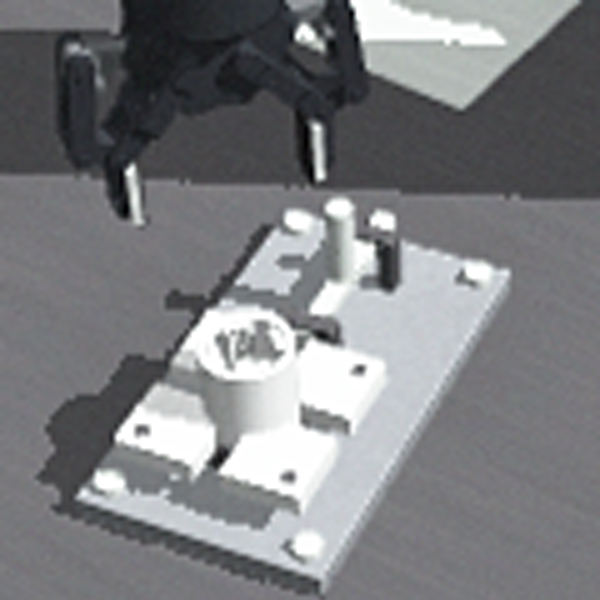

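The hub sits seated, flange flush on the collar. The knob top at scene (233,121) is unchanged, so I'm moving above it to pinch.

```bash
python3 -m crank '[-0.0785,-0.0847,0,0.785,-0.0785,-0.0847,0,0.785,-0.0785,-0.0847,0,0.785,-0.0785,-0.0847,0,0.785,-0.0785,-0.0847,0,0.785,-0.0785,-0.0847,0.02,0.785,-0.0785,-0.0847,0.04,0.785,-0.0785,-0.0847,0.04,0.785]'
python3 - <<'E'
from h import *
go(.467,-.2053,.064,10.8)
E
```

```text
t: 12.48
tcp_pos: [0.4633, -0.2034, 0.135]
ee_rot: [-3.138, 0.004, 0.191]
contact_force: [-0.8, -0.1, -0.5]
finger_gap: 0.0852
gripper_force: 0.0
t 12.47 tcp [ 0.4633 -0.2034  0.135 ] rpy [-179.82    0.21   10.96] F [-0.8 -0.1 -0.5] gap 0.0852 
shift [0.0035 0.0028 0.071 ] turn 0.0028
```

```bash
python3 -m crank '[0,0,0,0,0,0,0,0]'
python3 - <<'E'
from h import *
go(.467,-.2053,.064,10.8)
E
```

```text
t: 12.72
tcp_pos: [0.4654, -0.2047, 0.1376]
ee_rot: [3.141, -0.001, 0.19]
contact_force: [0.6, 0.7, -0.1]
finger_gap: 0.085
gripper_force: 0.0
t 12.72 tcp [ 0.4654 -0.2047  0.1376] rpy [ 1.7995e+02 -5.0000e-02  1.0860e+01] F [ 0.6  0.7 -0.1] gap 0.085 
shift [0.0014 0.0009 0.0736] turn 0.001
```

```bash
python3 -m crank '[0.0014,0.001,0.025,0,0.0014,0.001,0.05,0,0.0014,0.001,0.065,0,0.0014,0.001,0.0735,0,0.0014,0.001,0.0735,0]'
python3 -m crank '[0,0,0,0,0,0,0,0,0,0,0,0,0,0,0,0,0,0,0,0,0,0,0,0,0,0,0,0,0,0,0,0]' 0.005 40
python3 - <<'E'
from h import *
go(.579-.982*.086,-.1845-.187*.086,.064,10.8)
E
```

```text
t: 13.35
tcp_pos: [0.4664, -0.2051, 0.0633]
ee_rot: [-3.141, 0.0, 0.189]
contact_force: [0.1, -0.0, -0.7]
finger_gap: 0.085
gripper_force: 0.0
t: 14.35
tcp_pos: [0.467, -0.2059, 0.0638]
ee_rot: [3.14, -0.001, 0.189]
contact_force: [-1.0, -5.0, 3.6]
finger_gap: 0.0153
gripper_force: 39.3
t 14.35 tcp [ 0.467  -0.2059  0.0638] rpy [ 1.799e+02 -5.000e-02  1.083e+01] F [-1.  -5.   3.6] gap 0.0153 
shift [ 0.0281 -0.0001 -0.0002] turn 0.0005
```

```bash
python3 -m crank '[0.004,0,0,0,0.008,0,0,0,0.012,0,0,0,0.016,0,0,0,0.02,0,0,0,0.024,0,0,0,0.024,0,0,0]'
python3 -m crank '[0.002,0,0,0,0.004,0,0,0,0.004,0,0,0]'
python3 -m crank '[0.001,0,0,0,0.002,0,0,0,0.002,0,0,0]'
```

```text
t: 15.22
tcp_pos: [0.4907, -0.2014, 0.0638]
ee_rot: [3.14, -0.001, 0.189]
contact_force: [0.4, -4.3, 3.8]
finger_gap: 0.015
gripper_force: 39.4
t: 15.6
tcp_pos: [0.4943, -0.2006, 0.0638]
ee_rot: [3.14, -0.0, 0.189]
contact_force: [-0.7, -5.3, 4.8]
finger_gap: 0.0146
gripper_force: 39.5
t: 15.98
tcp_pos: [0.4946, -0.2006, 0.0638]
ee_rot: [3.14, 0.002, 0.19]
contact_force: [-5.7, -8.8, 8.4]
finger_gap: 0.0148
gripper_force: 40.0
```

```bash
python3 -m crank '[0.0015,0,0,0,0.003,0,0,0,0.003,0,0,0]'
python3 -m crank '[-0.003,0,0,0,-0.003,0,0,0]'
python3 -m crank '[0,0,0,0,0,0,0,0,0,0,0,0,0,0,0,0,0,0,0,0,0,0,0,0]' 0.06
python3 -m crank '[0,0,-0.02,0,0,0,-0.06,0,0,0,-0.1,0,0,0,-0.15,0,-0.05,0,-0.15,0,-0.1,0,-0.15,0,-0.1,0,-0.15,0,-0.1,0,-0.15,0]'
python3 - <<'E'
from h import *
s=cams.capture('scene');t=cams.capture('top')
a=up(s,165,80,100,140,4);b=up(t,285,160,100,140,4)
cv2.imwrite('pics/c6.png',np.hstack([a,b]))
E
```

```text
t: 16.35
tcp_pos: [0.4946, -0.2005, 0.0637]
ee_rot: [3.141, 0.008, 0.191]
contact_force: [-16.1, -13.6, 14.8]
finger_gap: 0.0148
gripper_force: 40.7
t: 16.6
tcp_pos: [0.4946, -0.2006, 0.0638]
ee_rot: [3.14, 0.002, 0.189]
contact_force: [-6.1, -8.2, 7.3]
finger_gap: 0.0153
gripper_force: 39.8
t: 17.35
tcp_pos: [0.4959, -0.1994, 0.0634]
ee_rot: [3.142, 0.0, 0.189]
contact_force: [0.7, -0.1, -0.7]
finger_gap: 0.0598
gripper_force: 0.0
t: 18.35
tcp_pos: [0.3981, -0.2185, 0.2138]
ee_rot: [3.141, -0.001, 0.188]
contact_force: [0.4, 0.7, -0.2]
finger_gap: 0.0599
gripper_force: 0.0
```

View pics/c6.png

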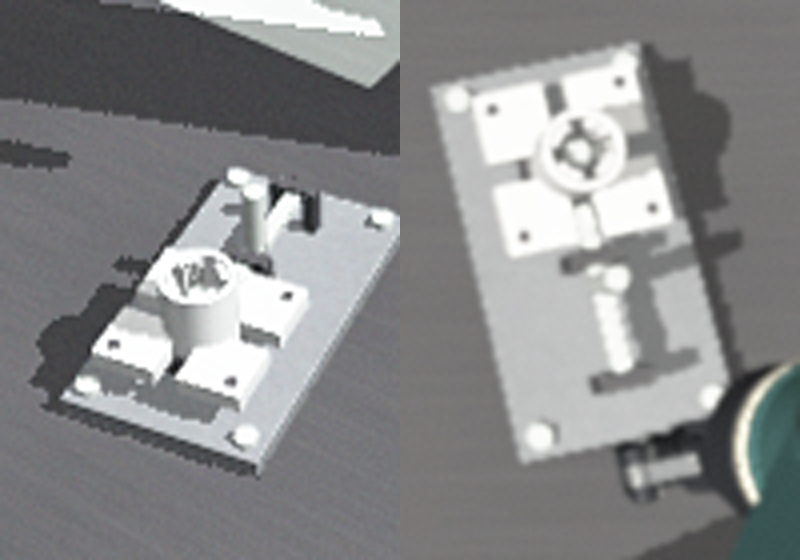

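The hub is seated with all four teeth in their slots. The bolt lies deep in the notch at top-crop (588,225), hard against its stop, and the gripper is clear.

```bash
python3 -c "
from rig import ticket
print(ticket.sign_off())"
```

```text
the job is handed in; nothing more can be done
None
```

The hub is seated boss up on the stub with its flange home on the collar, the bolt is pushed to its stop in the notch, and the gripper is clear; the job was handed in at about 18.5 s, with no verdict shown.

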